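Make up the two seasoning kits at the larder

ROBOT

A 7-joint arm with a two-finger parallel gripper is mounted at the origin on the work surface. World frame = base frame: x ahead of the robot, y to its left, z up, the work surface at z = 0. Lengths are in m, angles in rad, forces in N, time in s.
With the tool pointing down it reaches from about 0.425 to 0.925 m from the base axis. Payload 6.8 kg.
Tool frame: the origin (TCP) lies at the very end of the fingers, on their centre line; the grasp point (between the pads) lies 19 mm behind it (r.tcp_to_grasp is the distance from the TCP to the grasp point, in m); z points along the fingers, y is the line along which they close (so a half turn about z gives the same grasp; the last joint's range is limited). The gripper opens to 85 mm and grips with 20 to 120 N. Pads are 22 mm wide; open, the fingers measure 114 mm over their backs; the gripper's body (76 mm by 85 mm) begins 54 mm behind the grasp point. The pads swing forward as they close: fully open they stand 13 mm farther back than shut.
Start: joints at [1.027, 0.477, 0.022, 1.555, -0.011, 1.109, -0.083], TCP at [0.285, -0.612, 0.194] pointing down, gripper open.
Joint ranges: [-2.96, 2.96], [-0.34, 2.1], [-1.41, 1.46], [0.24, 2.44], [-1.37, 4.51], [0.17, 1.92], [-2.96, 2.96]. Speed limits (rad/s): [2.39, 2.39, 3.14, 3.14, 3.14, 3.14, 3.14].

INTERFACE

Orientations are given as a rotation vector (axis times angle).
In Python, from bench import r gives the robot as it stands.
- The arm moves only by the tool step_arm, never from a script. Its argument "moves" is a list of rows, each a list of 7 numbers: the shift along the tool's x, y, z in mm, then the turn, a rotation vector about the tool's x, y, z in rad, then the finger opening in mm, from 0 to 85.4. A call has 1 to 8 rows; each row is the pose to reach, as a shift and turn from the pose commanded when the call began, along the tool's axes at that moment; what a row does not reach only later rows make up. A row lasts 1/10 s, in which the tool goes at most 50 mm and 8.59 degrees, less where a joint would pass 70% of its speed; a pose out of reach is approached as far as the arm can. A call with a gripper value outside its range is refused whole. The fingers move at their own pace and stop on an object; "grip_force" is the grip in N (left out, the last holds). Time passes only in rows, so rows that repeat a pose let the fingers close. It gives the time, the measured TCP pose, the force, the opening and the grip force at its end, in the units of the state.
- r.get_obs(): the state, without advancing time (a new reading comes with each control period).
- r.grab_frame(name): name is "scene" or "top" or "wrist"; returns a dict with "image" (480x640x3 uint8, red, green, blue), "depth" (480x640 float32, m along the optical axis (not along the pixel's ray), 0 where there is no reading), "mtx" (3x3 intrinsics, pixels), "rvec" (rotation vector, rad) and "tvec" (3), from world to camera coordinates, as OpenCV has them. Camera axes: x right, y down, z forward; pixel columns grow to the right and rows downward; lengths in m; the calibration is good to about 2 mm. The wrist camera is an equidistant fisheye: a pixel r from the principal point sees the ray r / f radians off the axis. A picture is of the moment at which its call begins.
- r.hand_in(): hands the job in; it is judged then, once.
The state is a dict: "clock": time; "joints": joint angles; "qvel": joint speeds; "tau": joint torques, N m; "tcp_pos": TCP position; "orientation": TCP orientation; "contact_force": force on the tool from outside, world axes, zero at the start; "moment": the same for the moment, N m; "grip_width": finger opening in m; "gripper_force": force on a finger pad.
Only numpy, scipy, OpenCV 4.12 (cv2) and the standard library are available. Lean on these libraries where they do the work, as an engineer would, in place of code of your own. Each camera call takes 0.05 s, during which the arm holds its last target. There are 200 camera calls.

TASK

Make up two seasoning kits from the stock in the middle of the worktop: put the red-capped spice jar and the dark oil bottle in the pale oak tray with two bays, and the green-capped spice jar, the yellow tin and the wooden pepper mill in the black tray with three bays, each standing upright in a bay of its own (any bay of that tray). Set each thing down gently rather than dropping it, knock nothing over, and leave the blue-capped jar, the mortar and the copper cup where they are.

Things in the scene. Friction and masses are not known exactly. Their poses are not given: they have to be found in the camera images.
- jar_red: spice jar, a plain upright cylinder 44 mm in diameter and 88 mm high: glass showing brick-red spice, a cream paper band round it, and a bright red screw cap (the top 22 mm). Loose, 0.1 to 0.21 kg. Origin: centre of the underside; z is up along its axis. It stands on the worktop (z = 0) among the stock. Goes in the oak tray.
- jar_green: spice jar, a plain upright cylinder 44 mm in diameter and 88 mm high: glass showing olive-green herbs, a cream paper band round it, and a green screw cap (the top 22 mm). Loose, 0.1 to 0.21 kg. Origin: centre of the underside; z is up along its axis. It stands on the worktop (z = 0) among the stock. Goes in the black tray.
- jar_blue: spice jar, a plain upright cylinder 44 mm in diameter and 88 mm high: glass showing off-white salt, a cream paper band round it, and a blue screw cap (the top 22 mm). Loose, 0.15 kg. Origin: centre of the underside; z is up along its axis. It stands on the worktop (z = 0) among the stock. Stays where it is.
- tin: bright yellow tin, yellow on top too, with steel rims, an upright cylinder 54 mm in diameter and 75 mm high. Loose, 0.17 to 0.35 kg. Origin: centre of the underside; z is up. It stands on the worktop (z = 0) among the stock.
- mill: brown turned wooden pepper mill, 102 mm high: the barrel is a plain cylinder 48 mm in diameter from the foot up to 58 mm, then a neck 30 mm thick (70 mm up), a round head 42 mm across (80 to 90 mm up) and a small steel stud. Loose, 0.12 to 0.26 kg. Origin: centre of the underside; z is up. It stands on the worktop (z = 0) among the stock.
- bottle: very dark green oil bottle, 102 mm high: a plain cylinder 50 mm in diameter up to 60 mm with a cream paper band, then a shoulder narrowing to a neck 22 mm thick at 78 mm and a black cap 26 mm across (88 to 102 mm up). Loose, 0.15 to 0.31 kg. Origin: centre of the underside; z is up. It stands on the worktop (z = 0) among the stock.
- tray_oak: Pale oak tray, fixed, open on top, 158 mm long (its x), 82 mm wide (its y), 18 mm high, with two bays in a row along x, each 70 mm square inside; walls and dividers 6 mm thick, equally high. Origin: centre of the underside, on the worktop. Bay centres: x = -38 and +38 mm, y = 0; bay floors 6 mm above the origin. Left or right of the stock, its x axis within 0.3 rad of world x.
- tray_dark: Black tray, grey bay floors, fixed, open on top, 234 mm long (its x), 82 mm wide (its y), 18 mm high, with three bays in a row along x, each 70 mm square inside; walls and dividers 6 mm thick, equally high. Origin: centre of the underside, on the worktop. Bay centres: x = -76, 0 and +76 mm, y = 0; bay floors 6 mm above the origin. Left or right of the stock, its x axis within 0.3 rad of world x.
- mortar: white ceramic mortar, 96 mm across the rim and 55 mm high, with a pale wooden pestle in it that reaches 82 mm up. Bystander beyond the stock on the far side, stays where it is. Origin: centre of the underside.
- copper_cup: copper measuring cup, 80 mm across and 50 mm high, with a brass handle reaching 110 mm from its centre along its +x, away from the robot. Bystander beyond the stock on the far side, stays where it is. Origin: centre of the underside.

How it is judged:
By the outcome, as a careful person would: the job done as asked, in the order asked, and still so for the second after the job is handed in, with the robot touching nothing.
It also fails if it takes over 138 s, if anything falls off the work surface, if the arm or the gripper's body presses on something with over 40 N, if the wrist force passes 120 N, or if a joint passes its speed limit or range.

## Working session

There is one attempt and no reset: what is moved stays moved. The work goes in short steps, Python scripts to look and compute and a tool call to move; the robot and the scene stay as the last step left them, time stands still between calls to the robot, and variables do not carry over. Pictures are saved under pics/ and viewed, at most 14 in all, crops included, and the job is handed in when it is done.

Besides the shell and the picture viewer there is one more tool, called after "Emit:" as name([rows], argument=value, ...), one row to a line, values as JSON. step_arm: Moves the arm, as the interface text tells. Its arguments: {"type":"object","properties":{"moves":{"type":"array","items":{"type":"array","items":{"type":"number"}}},"grip_force":{"type":"number"}},"required":["moves"]}

```bash
mkdir -p pics; ls
python3 - <<'E'
from bench import r
import cv2,numpy as np
for n in("top","scene"):
    f=r.grab_frame(n);cv2.imwrite(f"pics/{n}0.png",f["image"][...,::-1]);np.savez(f"{n}0.npz",**f)
    R=cv2.Rodrigues(f["rvec"])[0];print(n,-R.T@f["tvec"].ravel(),R.round(3).tolist(),f["mtx"].tolist())
o=r.get_obs();print({k:o[k] for k in("clock","tcp_pos","orientation","grip_width","contact_force")},r.tcp_to_grasp)
print(cv2.Rodrigues(np.array(o["orientation"]))[0].round(3))
E
```

```text
pics
top [0.51994319 0.00900898 1.10852378] [[-0.005, -1.0, -0.005], [-0.998, 0.006, -0.064], [0.064, 0.005, -0.998]] [[565.1915624485518, 0.0, 316.7307102827498], [0.0, 565.1915624485518, 242.99453352010568], [0.0, 0.0, 1.0]]
scene [1.24241272 0.132328   0.71780596] [[-0.207, 0.978, 0.005], [0.707, 0.153, -0.691], [-0.677, -0.14, -0.723]] [[462.11200653201433, 0.0, 320.91908558512904], [0.0, 462.11200653201433, 247.67955496842288], [0.0, 0.0, 1.0]]
{'clock': 0.1, 'tcp_pos': array([ 0.28467459, -0.61139648,  0.1935387 ]), 'orientation': array([-3.06581299e+00, -6.78790955e-01,  7.27853043e-04]), 'grip_width': 0.08504362805762221, 'contact_force': array([-0.06919014,  0.02731281,  0.37027519])} 0.0187
[[ 0.907  0.422 -0.001]
 [ 0.422 -0.907  0.001]
 [-0.    -0.002 -1.   ]]
```

View pics/top0.png

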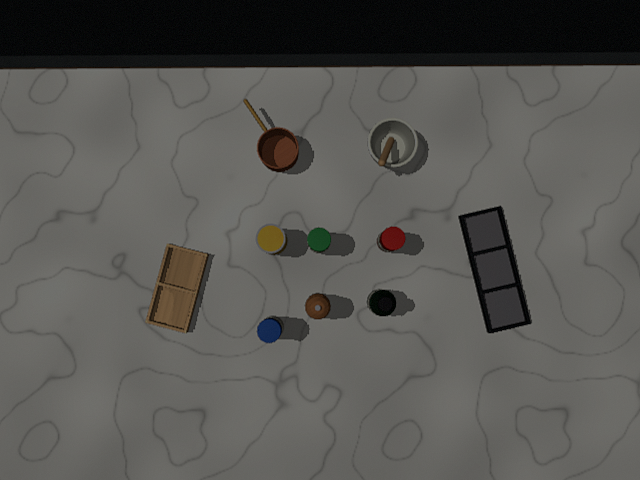

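View pics/scene0.png

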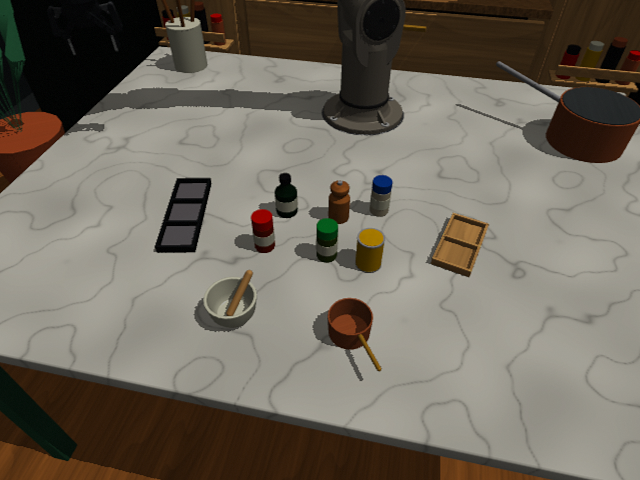

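```bash
cat > h.py <<'E'
import cv2,numpy as np
def rays(f,uv,z):
    R=cv2.Rodrigues(f["rvec"])[0];c=-R.T@f["tvec"].ravel()
    d=np.c_[np.array(uv,float).reshape(-1,2),np.ones(len(np.array(uv).reshape(-1,2)))]@np.linalg.inv(f["mtx"]).T@R
    return c+d*((z-c[2])/d[:,2])[:,None]
def cloud(f):
    R=cv2.Rodrigues(f["rvec"])[0];v,u=np.mgrid[:480,:640]
    p=np.stack([u,v,np.ones_like(u)],-1)@np.linalg.inv(f["mtx"]).T*f["depth"][...,None]
    return (p-f["tvec"].ravel())@R
E
python3 - <<'E'
from h import *
f=dict(np.load("top0.npz"));P=cloud(f)
S=dict(red=((393,239),.088),green=((319,239),.088),blue=((269,330),.088),tin=((271,239),.075),mill=((318,307),.08),bottle=((382,302),.102),mortar=((393,143),.055),cup=((278,149),.05))
for n,((u,v),h) in S.items():
    w=30;s=np.s_[v-w:v+w,u-w:u+w];q=P[s].reshape(-1,3);near=np.hypot(*(np.indices((2*w,2*w))-w)).ravel()<26
    k=near&(q[:,2]>h-.010)&(q[:,2]<h+.02)
    if k.sum()<20: print(n,"few",np.percentile(q[:,2],[50,99]));continue
    (cx,cy),rad=cv2.minEnclosingCircle(q[k,:2].astype(np.float32)*1000)
    m=k.reshape(2*w,2*w);uv=np.argwhere(m)[:,::-1]+[u-w,v-w];ctr=rays(f,[uv.mean(0)],h)[0]
    print(n,k.sum(),"circ",round(cx,1),round(cy,1),round(rad,1),"mean",(q[k].mean(0)*1000).round(1),"ray",(ctr*1000).round(1))
hsv=cv2.cvtColor(f["image"],cv2.COLOR_RGB2HSV)
for n,(u0,u1,v0,v1),m in(("oak",(135,220,235,340),(hsv[...,1]>70)),("dark",(450,540,200,340),(f["image"].max(2)<75))):
    M=np.zeros((480,640),np.uint8);M[v0:v1,u0:u1]=m[v0:v1,u0:u1]
    c=max(cv2.findContours(M,0,1)[0],key=cv2.contourArea)
    X=rays(f,c,.018)[:,:2]*1000
    print(n,cv2.minAreaRect(X.astype(np.float32)))
    z=P[v0:v1,u0:u1].reshape(-1,3);k=(z[:,2]>.012)&(z[:,2]<.03);print(k.sum(),cv2.minAreaRect(z[k,:2].astype(np.float32)*1000))
E
```

```text
red 459 circ 594.8 -123.8 21.7 mean [ 594.6 -123.3   87.5] ray [ 594.6 -123.3   88. ]
green 454 circ 593.7 10.5 21.9 mean [593.5  10.6  87.6] ray [593.5  10.6  88. ]
blue 469 circ 429.4 101.4 22.0 mean [429.8 101.2  87.1] ray [429.9 101.1  88. ]
tin 699 circ 596.8 99.9 27.5 mean [596.7  99.5  75.7] ray [596.7  99.6  75. ]
mill 406 circ 470.9 13.8 20.9 mean [471.1  13.8  93. ] ray [470.5  13.8  80. ]
bottle 168 circ 477.0 -106.2 13.0 mean [ 477.2 -106.   101.5] ray [ 477.2 -105.9  102. ]
mortar 626 circ 775.9 -127.2 51.3 mean [ 780.  -131.8   54.4] ray [ 779.8 -131.7   55. ]
cup 300 circ 773.3 90.2 42.6 mean [775.3  90.2  48.2] ray [774.8  90.1  50. ]
oak ((505.2857666015625, 284.2266540527344), (84.4871597290039, 157.49618530273438), 75.08302307128906)
962 ((505.829345703125, 286.0876770019531), (83.02362060546875, 158.2854766845703), 74.94056701660156)
dark ((537.403564453125, -328.1191711425781), (234.64694213867188, 89.51952362060547), 12.777504920959473)
1386 ((539.0261840820312, -328.484619140625), (234.59579467773438, 84.26493835449219), 12.978755950927734)
```

Emit:
step_arm([
  [38,-24,2,0,0,0.05,70],
  [76,-48,4,0,0,0.1,70],
  [114,-72,6,0,0,0.16,70],
  [152,-96,8,0,0,0.22,70],
  [190,-120,10,0,0,0.28,70],
  [228,-144,12,0,0,0.33,70],
  [266,-168,14,0,0,0.385,70],
  [304,-192,16,0,0,0.436,70],
], grip_force=35)

```text
clock: 0.9
tcp_pos: [0.48, -0.3078, 0.1781]
orientation: [-3.141, 0.004, 0.001]
contact_force: [0.0, 0.6, 0.4]
grip_width: 0.0702
gripper_force: 0.0
```

Emit:
step_arm([
  [25,-40,5,0,0,0,70],
  [50,-80,15,0,0,0,70],
  [80,-128,25,0,0,0,70],
  [103,-165,35,0,0,0,70],
  [115,-184,40,0,0,0,70],
  [115,-184,50,0,0,0,70],
  [115,-184,50,0,0,0,70],
])

```text
clock: 1.6
tcp_pos: [0.5931, -0.1252, 0.1265]
orientation: [-3.141, -0.001, 0.006]
contact_force: [-0.2, -0.5, -0.7]
grip_width: 0.0697
gripper_force: 0.0
```

Run:
```python
from bench import r
import cv2
print(r.get_obs()["tcp_pos"])
a=r.grab_frame("wrist")["image"];cv2.imwrite("pics/w1.png",a[...,::-1])
```

```text
[ 0.59311598 -0.12524476  0.12653134]
```

View pics/w1.png

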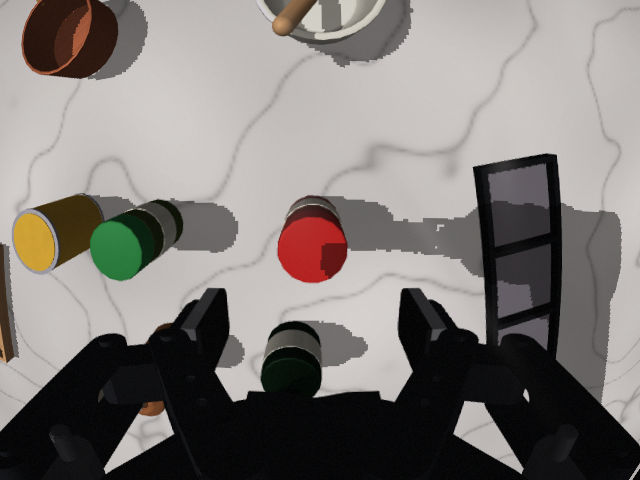

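Wrist view: the red cap at (313,245) lies midway between the fingers (tips about 222 and 405), so the descent is aligned.

Emit:
step_arm([
  [1.5,-1.5,30,0,0,0,70],
  [1.5,-1.5,60,0,0,0,70],
  [1.5,-1.5,85,0,0,0,70],
  [1.5,-1.5,100,0,0,0,70],
  [1.5,-1.5,102,0,0,0,70],
  [1.5,-1.5,102,0,0,0,35],
  [1.5,-1.5,102,0,0,0,35],
  [1.5,-1.5,102,0,0,0,35],
])

```text
clock: 2.45
tcp_pos: [0.5974, -0.1244, 0.028]
orientation: [3.141, -0.001, 0.005]
contact_force: [0.5, -1.0, 3.0]
grip_width: 0.0429
gripper_force: 36.0
```

Emit:
step_arm([
  [0,0,0,0,0,0,35],
  [0,0,0,0,0,0,35],
  [0,0,-10,0,0,0,35],
  [0,0,-30,0,0,0,35],
  [0,0,-65,0,0,0,35],
  [0,0,-100,0,0,0,35],
  [0,0,-135,0,0,0,35],
  [0,0,-135,0,0,0,35],
])

```text
clock: 3.25
tcp_pos: [0.5993, -0.1244, 0.1673]
orientation: [3.14, -0.001, 0.014]
contact_force: [0.9, -0.0, -0.8]
grip_width: 0.0425
gripper_force: 36.1
```

Emit:
step_arm([
  [-4,-20,0,0,0,0,35],
  [-9,-60,0,0,0,0,35],
  [-15,-105,0,0,0,0,35],
  [-22,-150,0,0,0,0,35],
  [-28,-195,0,0,0,0,35],
  [-35,-240,0,0,0,0,35],
  [-41,-285,0,0,0,0,35],
  [-47,-330,0,0,0,0,35],
])

```text
clock: 4.05
tcp_pos: [0.5478, 0.2073, 0.1608]
orientation: [3.141, -0.0, -0.002]
contact_force: [1.1, -0.6, -1.6]
grip_width: 0.0427
gripper_force: 36.1
```

Emit:
step_arm([
  [-6,-40,0,0,0,0,35],
  [-9,-60,5,0,0,0,35],
  [-10,-70,15,0,0,0,35],
  [-10,-70,30,0,0,0,35],
  [-10,-70,50,0,0,0,35],
  [-10,-70,60,0,0,0,35],
  [-10,-70,60,0,0,0,35],
])

```text
clock: 4.75
tcp_pos: [0.5381, 0.273, 0.0988]
orientation: [3.138, -0.004, -0.006]
contact_force: [-1.0, -0.5, -0.8]
grip_width: 0.0426
gripper_force: 36.1
```

Run:
```python
from bench import r
o=r.get_obs();print(o["tcp_pos"],o["orientation"],o["joints"],o["grip_width"])
```

```text
[0.53812661 0.27295819 0.09884927] [ 3.13832639 -0.00403451 -0.00605532] [-0.40492456  0.47731811 -0.22116374  1.80217916  0.13161491  0.88140431
 -2.25992484] 0.04262891301105145
```

Emit:
step_arm([
  [4,-3,10,0,0,0,35],
  [4,-3,25,0,0,0,35],
  [4,-3,40,0,0,0,35],
  [4,-3,52,0,0,0,35],
  [4,-3,58,0,0,0,35],
  [4,-3,60,0,0,0,35],
  [4,-3,60,0,0,0,35],
])

```text
clock: 5.45
tcp_pos: [0.5431, 0.279, 0.0412]
orientation: [3.142, -0.0, -0.0]
contact_force: [1.0, -0.6, -1.4]
grip_width: 0.0428
gripper_force: 36.1
```

Run:
```python
from bench import r
import cv2
o=r.get_obs();print(o["tcp_pos"],o["orientation"])
a=r.grab_frame("wrist")["image"];b=r.grab_frame("scene")["image"][180:300,180:500]
a=cv2.resize(a,None,fx=.75,fy=.75)
import numpy as np
b=cv2.resize(b,(480,180));cv2.imwrite("pics/w2.png",np.vstack([a,b])[...,::-1])
```

```text
[0.5431245  0.27901499 0.04122345] [ 3.14152171e+00 -1.75775356e-04 -2.28030153e-04]
```

View pics/w2.png

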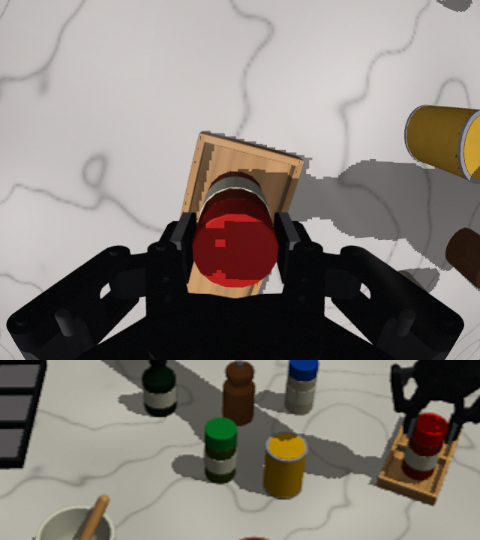

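The jar (cap at 235,250 in the wrist part) sits over the far oak bay, inside its walls; I lower it onto the floor.

Emit:
step_arm([
  [0,2,3,0,0,0,35],
  [0,2,5,0,0,0,35],
  [0,2,6,0,0,0,35],
  [0,2,7,0,0,0,35],
  [0,2,7.5,0,0,0,35],
  [0,2,7.5,0,0,0,35],
])

```text
clock: 6.15
tcp_pos: [0.5432, 0.277, 0.0341]
orientation: [3.142, -0.0, 0.0]
contact_force: [-0.6, -0.6, 0.7]
grip_width: 0.0429
gripper_force: 36.4
```

Emit:
step_arm([
  [0,0,0.3,0,0,0,45],
  [0,0,0.3,0,0,0,50],
  [0,0,0.3,0,0,0,60],
  [0,0,0.3,0,0,0,62],
  [0,0,-20,0,0,0,62],
  [0,0,-55,0,0,0,62],
  [0,0,-90,0,0,0,62],
  [0,0,-110,0,0,0,62],
])

```text
clock: 6.95
tcp_pos: [0.5443, 0.2777, 0.1469]
orientation: [-3.14, 0.0, -0.005]
contact_force: [0.1, 0.4, 0.1]
grip_width: 0.062
gripper_force: 0.0
```

Emit:
step_arm([
  [-5,30,0,0,0,0,72],
  [-13,75,0,0,0,0,72],
  [-21,120,0,0,0,0,72],
  [-29,165,0,0,0,0,72],
  [-37,210,0,0,0,0,72],
  [-45,255,0,0,0,0,72],
  [-53,300,0,0,0,0,72],
  [-60,345,0,0,0,0,72],
])

```text
clock: 7.75
tcp_pos: [0.4825, -0.0698, 0.1442]
orientation: [3.142, -0.0, 0.001]
contact_force: [1.1, 0.5, -0.4]
grip_width: 0.0721
gripper_force: 0.0
```

Emit:
step_arm([
  [-6,32,0,0,0,0,72],
  [-7,38,0,0,0,0,72],
  [-7,38,0,0,0,0,72],
  [-7,38,0,0,0,0,72],
])

```text
clock: 8.15
tcp_pos: [0.4764, -0.1047, 0.144]
orientation: [-3.141, -0.002, -0.001]
contact_force: [0.6, 0.6, -0.2]
grip_width: 0.0719
gripper_force: 0.0
```

Emit:
step_arm([
  [0.5,1.5,30,0,0,0,72],
  [0.5,1.5,60,0,0,0,72],
  [0.5,1.5,85,0,0,0,72],
  [0.5,1.5,100,0,0,0,72],
  [0.5,1.5,107,0,0,0,72],
  [0.5,1.5,110,0,0,0,72],
  [0.5,1.5,110,0,0,0,72],
])

```text
clock: 8.85
tcp_pos: [0.477, -0.1068, 0.0341]
orientation: [-3.141, -0.002, -0.001]
contact_force: [-0.5, 0.4, 0.1]
grip_width: 0.0718
gripper_force: 0.0
```

Emit:
step_arm([
  [0,0,1.5,0,0,0,60],
  [0,0,1.5,0,0,0,40],
  [0,0,1.5,0,0,0,40],
  [0,0,1.5,0,0,0,40],
  [0,0,1.5,0,0,0,40],
  [0,0,1.5,0,0,0,40],
], grip_force=40)

```text
clock: 9.45
tcp_pos: [0.4766, -0.1076, 0.0325]
orientation: [3.142, -0.0, 0.0]
contact_force: [-0.0, 0.1, 0.3]
grip_width: 0.0402
gripper_force: 0.0
```

Emit:
step_arm([
  [0,0,-5,0,0,0,40],
  [0,0,-15,0,0,0,40],
  [0,0,-40,0,0,0,40],
  [0,0,-75,0,0,0,40],
  [0,0,-110,0,0,0,40],
  [0,0,-130,0,0,0,40],
  [0,0,-130,0,0,0,40],
])

```text
clock: 10.15
tcp_pos: [0.479, -0.1079, 0.1664]
orientation: [3.141, -0.001, 0.011]
contact_force: [0.3, 0.3, 0.0]
grip_width: 0.0398
gripper_force: 0.0
```

Run:
```python
from bench import r
import cv2
o=r.get_obs();print(o["tcp_pos"],o["orientation"])
b=r.grab_frame("scene")["image"][60:300,140:520]
b=cv2.resize(b,None,fx=2,fy=2);cv2.imwrite("pics/s3.png",b[...,::-1])
```

```text
[ 0.47897021 -0.10786377  0.16636018] [ 3.14065547e+00 -6.41820485e-04  1.10686662e-02]
```

View pics/s3.png

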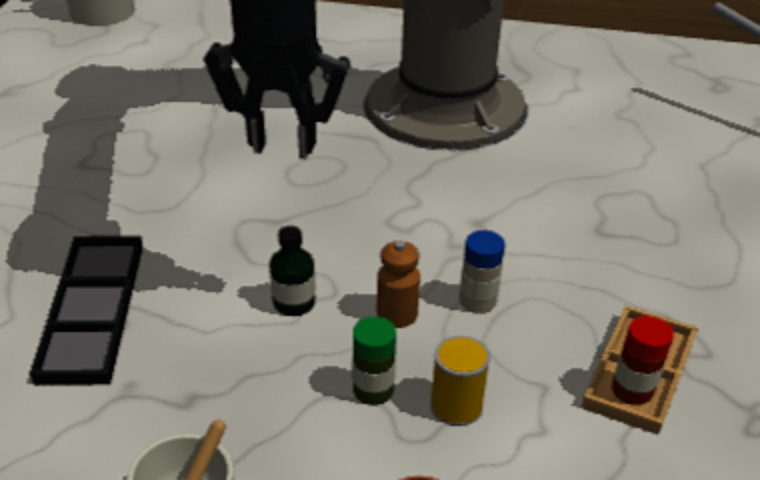

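Run:
```python
from bench import r
from h import *
o=r.get_obs();f=r.grab_frame("scene")
for p in (o["tcp_pos"],[.477,-.106,0],[.477,-.106,.102]):
    u=cv2.projectPoints(np.array([p],float),f["rvec"],f["tvec"],f["mtx"],None)[0].ravel();print(u,(u-[140,60])*2)
print(o["joints"],o["clock"])
f=r.grab_frame("top");P=cloud(f);cv2.imwrite("pics/t4.png",f["image"][...,::-1])
q=P.reshape(-1,3);k=(abs(q[:,0]-.477)<.06)&(abs(q[:,1]+.106)<.06)&(q[:,2]>.09);print(k.sum(),q[k].mean(0),q[k][:,2].max())
```

```text
[282.47734337 153.14538594] [284.95468673 186.29077189]
[287.22633423 212.63873838] [294.45266847 305.27747677]
[284.94774574 177.35751523] [289.89549149 234.71503046]
[ 0.17463201  0.20887591 -0.09164068  2.01870066  0.02432054  0.91094917
 -1.5010143 ] 10.2
13262 [ 0.46662633 -0.09860711  0.57180406] 0.6287504446569082
```

View pics/t4.png

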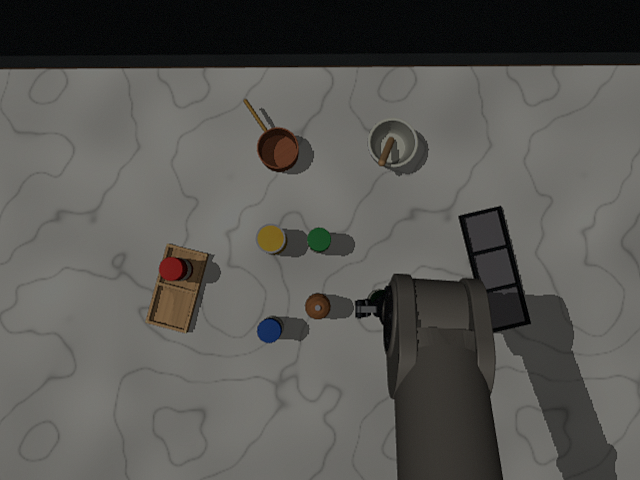

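Run:
```python
from bench import r
from h import *
o=r.get_obs();f=r.grab_frame("scene");P=cloud(f)
for (u,v) in ((257,148),(257,140),(257,125),(305,153),(305,145),(305,130),(280,75)):
    x,y=140+u//2,60+v//2;w=P[y-1:y+2,x-1:x+2].reshape(-1,3);print(u,v,np.median(w,0).round(4))
t=o["tcp_pos"];q=P.reshape(-1,3);k=(np.hypot(q[:,0]-t[0],q[:,1]-t[1])<.06)&(q[:,2]>.11)
h=q[k];print(h[np.argsort(h[:,2])[:12]].round(3), t)
```

```text
257 148 [ 0.4856 -0.1326  0.2116]
257 140 [ 0.4859 -0.1313  0.2214]
257 125 [ 0.4845 -0.1308  0.2379]
305 153 [ 0.4848 -0.0836  0.2132]
305 145 [ 0.4846 -0.0833  0.2219]
305 130 [ 0.485  -0.0824  0.2368]
280 75 [ 0.4933 -0.1001  0.2981]
[[ 0.482 -0.083  0.202]
 [ 0.478 -0.129  0.202]
 [ 0.47  -0.129  0.202]
 [ 0.479 -0.084  0.202]
 [ 0.483 -0.134  0.203]
 [ 0.484 -0.132  0.203]
 [ 0.476 -0.13   0.204]
 [ 0.485 -0.084  0.204]
 [ 0.485 -0.129  0.204]
 [ 0.484 -0.084  0.206]
 [ 0.48  -0.083  0.206]
 [ 0.469 -0.13   0.206]] [ 0.47601381 -0.10749992  0.16218225]
```

Run:
```python
from bench import r
from h import *
o=r.get_obs();f=r.grab_frame("scene");P=cloud(f);t=o["tcp_pos"];q=P.reshape(-1,3)
k=(abs(q[:,1]+.108)<.008)&(abs(q[:,0]-t[0])<.06)&(q[:,2]>.15);h=q[k];print(h[np.argsort(h[:,2])[::3][:12]].round(3),t)
```

```text
[[ 0.483 -0.103  0.272]
 [ 0.486 -0.1    0.274]
 [ 0.485 -0.106  0.275]
 [ 0.485 -0.104  0.275]
 [ 0.486 -0.114  0.277]
 [ 0.486 -0.104  0.278]
 [ 0.486 -0.102  0.278]
 [ 0.486 -0.109  0.279]
 [ 0.484 -0.112  0.28 ]
 [ 0.486 -0.103  0.28 ]
 [ 0.485 -0.106  0.281]
 [ 0.485 -0.11   0.283]] [ 0.47571046 -0.10743141  0.16169841]
```

The readings disagree with the picture: the fingertips and gripper body are about 37–40 mm higher than the reported TCP implies (tips at 0.202 with TCP 0.162), so the bottle grasp closed above the shoulder. The bottle hasn't moved. I'll go lower in stages.

Emit:
step_arm([
  [1,-1,0,0,0,0,72],
  [1,-1,25,0,0,0,72],
  [1,-1,55,0,0,0,72],
  [1,-1,85,0,0,0,72],
  [1,-1,110,0,0,0,72],
  [1,-1,130,0,0,0,72],
  [1,-1,145,0,0,0,72],
  [1,-1,145,0,0,0,72],
])

```text
clock: 11.2
tcp_pos: [0.4755, -0.1061, 0.0151]
orientation: [-3.141, -0.0, 0.008]
contact_force: [-0.2, 1.0, 0.8]
grip_width: 0.0718
gripper_force: 0.0
```

Run:
```python
from bench import r
from h import *
f=r.grab_frame("scene");P=cloud(f);o=r.get_obs();t=o["tcp_pos"];q=P.reshape(-1,3)
print(t,o["grip_width"])
for s in(-1,1):
    k=(abs(q[:,1]-t[1]-s*.045)<.012)&(abs(q[:,0]-t[0])<.03)&(q[:,2]>.02)&(q[:,2]<.2);h=q[k];print(h[np.argsort(h[:,2])[:6]].round(3).tolist())
cv2.imwrite("pics/s5.png",cv2.resize(f["image"][100:260,220:420],None,fx=3,fy=3)[...,::-1])
```

```text
[ 0.47645014 -0.10626418  0.01630272] 0.07185204646346154
[[0.477, -0.145, 0.06], [0.484, -0.145, 0.063], [0.478, -0.145, 0.064], [0.483, -0.15, 0.064], [0.473, -0.144, 0.066], [0.469, -0.145, 0.066]]
[[0.484, -0.072, 0.064], [0.485, -0.07, 0.066], [0.484, -0.065, 0.066], [0.485, -0.067, 0.066], [0.482, -0.066, 0.067], [0.485, -0.069, 0.068]]
```

View pics/s5.png

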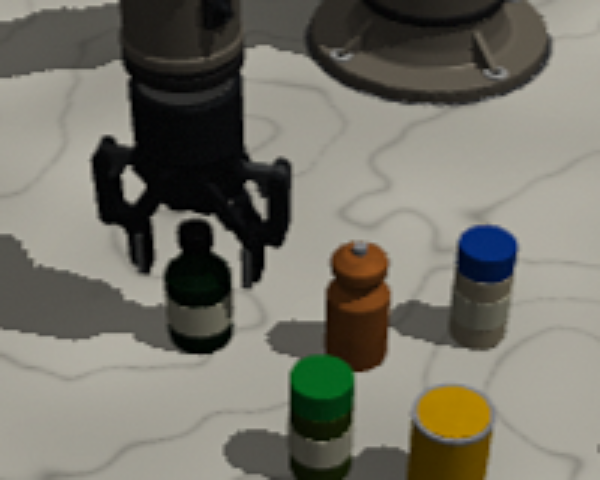

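Straddling correctly; the tips are at about 63 mm, the bottle's cap is well below the gripper body. Down another 18 mm and grip.

Emit:
step_arm([
  [0.5,0,8,0,0,0,72],
  [0.5,0,14,0,0,0,72],
  [0.5,0,18,0,0,0,72],
  [0.5,0,18,0,0,0,60],
  [0.5,0,18,0,0,0,40],
  [0.5,0,18,0,0,0,40],
  [0.5,0,18,0,0,0,40],
  [0.5,0,18,0,0,0,40],
])

```text
clock: 12.05
tcp_pos: [0.4782, -0.1066, -0.0003]
orientation: [3.141, -0.0, 0.001]
contact_force: [-1.2, -0.2, 4.2]
grip_width: 0.0489
gripper_force: 41.9
```

Emit:
step_arm([
  [0,0,0,0,0,0,40],
  [0,0,-5,0,0,0,40],
  [0,0,-15,0,0,0,40],
  [0,0,-40,0,0,0,40],
  [0,0,-75,0,0,0,40],
  [0,0,-110,0,0,0,40],
  [0,0,-130,0,0,0,40],
  [0,0,-133,0,0,0,40],
])

```text
clock: 12.85
tcp_pos: [0.48, -0.1068, 0.1354]
orientation: [3.141, -0.001, 0.009]
contact_force: [0.7, 0.8, -2.2]
grip_width: 0.0491
gripper_force: 42.0
```

Emit:
step_arm([
  [0,-15,0,0,0,0,40],
  [-1,-50,0,0,0,0,40],
  [-2,-90,0,0,0,0,40],
  [-3,-130,0,0,0,0,40],
  [-5,-170,0,0,0,0,40],
  [-6,-210,0,0,0,0,40],
  [-7,-250,0,0,0,0,40],
  [-8,-290,0,0,0,0,40],
])

```text
clock: 13.65
tcp_pos: [0.469, 0.1846, 0.1313]
orientation: [3.141, -0.0, -0.003]
contact_force: [0.9, 0.3, -2.1]
grip_width: 0.0489
gripper_force: 42.1
```

Emit:
step_arm([
  [-1,-40,0,0,0,0,40],
  [-1,-75,0,0,0,0,40],
  [-1,-100,0,0,0,0,40],
  [-1,-112,0,0,0,0,40],
  [-1,-112,10,0,0,0,40],
  [-1,-112,20,0,0,0,40],
  [-1,-112,30,0,0,0,40],
  [-1,-112,30,0,0,0,40],
])

```text
clock: 14.45
tcp_pos: [0.4682, 0.2927, 0.1001]
orientation: [3.138, -0.004, -0.005]
contact_force: [-0.4, -0.0, -2.5]
grip_width: 0.0486
gripper_force: 42.2
```

Emit:
step_arm([
  [0.5,-1,15,0,0,0,40],
  [0.5,-1,35,0,0,0,40],
  [0.5,-1,55,0,0,0,40],
  [0.5,-1,70,0,0,0,40],
  [0.5,-1,78,0,0,0,40],
  [0.5,-1,82,0,0,0,40],
  [0.5,-1,84,0,0,0,40],
  [0.5,-1,84,0,0,0,40],
])

```text
clock: 15.25
tcp_pos: [0.47, 0.2967, 0.0188]
orientation: [-3.141, 0.0, -0.001]
contact_force: [1.2, 0.1, -2.1]
grip_width: 0.0488
gripper_force: 42.2
```

Run:
```python
from bench import r
import cv2,numpy as np
o=r.get_obs();print(o["tcp_pos"],o["orientation"])
a=r.grab_frame("wrist")["image"];b=r.grab_frame("scene")["image"][180:300,180:500]
a=cv2.resize(a,None,fx=.75,fy=.75)
b=cv2.resize(b,(480,180));cv2.imwrite("pics/w6.png",np.vstack([a,b])[...,::-1])
```

```text
[0.46999461 0.29672868 0.01876346] [-3.14109753e+00  4.61124904e-04 -1.06752627e-03]
```

View pics/w6.png

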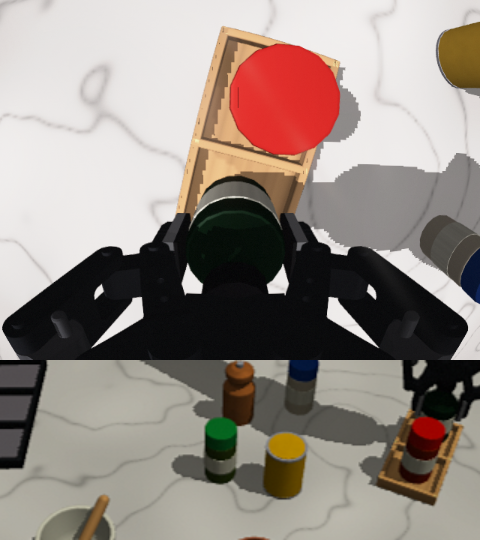

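Bottle is over the near oak bay (base ringed by bay walls), red jar upright in the far bay. Lowering gently.

Emit:
step_arm([
  [0,0,5,0,0,0,40],
  [0,0,9,0,0,0,40],
  [0,0,11,0,0,0,40],
  [0,0,12,0,0,0,40],
  [0,0,13,0,0,0,40],
  [0,0,13.5,0,0,0,40],
  [0,0,13.5,0,0,0,40],
])

```text
clock: 16.05
tcp_pos: [0.4696, 0.2964, 0.0058]
orientation: [3.141, -0.0, 0.0]
contact_force: [-3.2, -2.8, 7.2]
grip_width: 0.0489
gripper_force: 43.2
```

Emit:
step_arm([
  [0,0,-0.3,0,0,0,50],
  [0,0,-0.3,0,0,0,55],
  [0,0,-0.3,0,0,0,64],
  [0,0,-0.3,0,0,0,66],
  [0,0,-15,0,0,0,66],
  [0,0,-50,0,0,0,66],
  [0,0,-90,0,0,0,66],
  [0,0,-125,0,0,0,66],
])

```text
clock: 16.85
tcp_pos: [0.4698, 0.2967, 0.1327]
orientation: [-3.141, 0.0, -0.002]
contact_force: [0.9, 0.1, -0.1]
grip_width: 0.0659
gripper_force: 0.0
```

Emit:
step_arm([
  [16,38,0,0,0,0,66],
  [34,78,0,0,0,0,66],
  [52,120,0,0,0,0,66],
  [70,162,0,0,0,0,66],
  [88,204,0,0,0,0,66],
  [106,246,0,0,0,0,66],
  [119,275,0,0,0,0,66],
  [124,286,0,0,0,0,66],
])

```text
clock: 17.65
tcp_pos: [0.5948, 0.0058, 0.1309]
orientation: [3.14, -0.009, 0.002]
contact_force: [-1.0, 1.3, -0.1]
grip_width: 0.0662
gripper_force: 0.0
```

Emit:
step_arm([
  [0,0,15,0,0,0,66],
  [0,0,35,0,0,0,66],
  [0,0,45,0,0,0,66],
  [0,0,45,0,0,0,66],
])

```text
clock: 18.05
tcp_pos: [0.5914, 0.0125, 0.0829]
orientation: [-3.141, -0.004, 0.006]
contact_force: [-1.4, 0.2, 0.1]
grip_width: 0.0658
gripper_force: 0.0
```

Run:
```python
from bench import r
import cv2,numpy as np
o=r.get_obs();print(o["tcp_pos"],o["orientation"])
a=r.grab_frame("wrist")["image"];b=r.grab_frame("scene")["image"][180:300,180:500]
a=cv2.resize(a,None,fx=.75,fy=.75)
b=cv2.resize(b,(480,180));cv2.imwrite("pics/w7.png",np.vstack([a,b])[...,::-1])
```

```text
[0.59142711 0.0124819  0.08292163] [-3.14098887 -0.00417781  0.00644557]
```

View pics/w7.png

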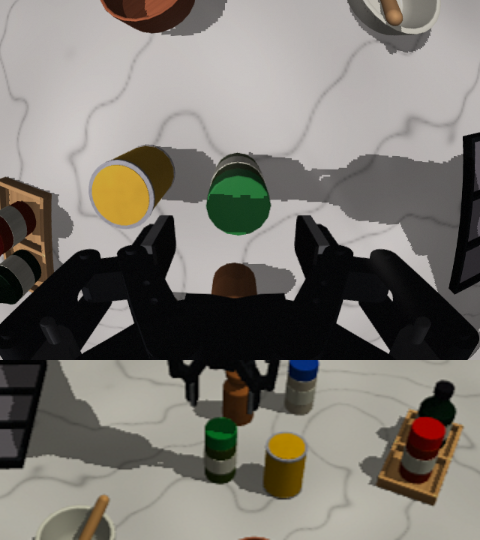

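Green cap (238,205) is centred between the fingers (170/302), tin clear on the left; both oak-tray items stand upright.

Emit:
step_arm([
  [2,1,20,0,0,0,66],
  [2,1,45,0,0,0,66],
  [2,1,65,0,0,0,66],
  [2,1,77,0,0,0,66],
  [2,1,82,0,0,0,66],
  [2,1,82,0,0,0,50],
  [2,1,82,0,0,0,35],
  [2,1,82,0,0,0,35],
], grip_force=35)

```text
clock: 18.95
tcp_pos: [0.5963, 0.0096, 0.0038]
orientation: [-3.141, 0.0, -0.002]
contact_force: [1.0, 1.2, 0.6]
grip_width: 0.0433
gripper_force: 35.9
```

Emit:
step_arm([
  [0,0,0,0,0,0,35],
  [0,0,0,0,0,0,35],
])

```text
clock: 19.15
tcp_pos: [0.5963, 0.0095, 0.0038]
orientation: [-3.141, 0.0, -0.002]
contact_force: [-0.4, -0.3, 4.9]
grip_width: 0.043
gripper_force: 36.1
```

Emit:
step_arm([
  [0,0,-5,0,0,0,35],
  [0,0,-15,0,0,0,35],
  [0,0,-40,0,0,0,35],
  [0,0,-75,0,0,0,35],
  [0,0,-110,0,0,0,35],
  [0,0,-130,0,0,0,35],
  [0,0,-133,0,0,0,35],
  [0,0,-133,0,0,0,35],
])

```text
clock: 19.95
tcp_pos: [0.5955, 0.0093, 0.1362]
orientation: [3.142, -0.001, 0.001]
contact_force: [-0.5, -0.2, -2.6]
grip_width: 0.0432
gripper_force: 36.1
```

Emit:
step_arm([
  [1,20,0,0,0,0,35],
  [3,60,0,0,0,0,35],
  [6,105,0,0,0,0,35],
  [8,150,0,0,0,0,35],
  [10,195,0,0,0,0,35],
  [13,240,0,0,0,0,35],
  [15,285,0,0,0,0,35],
  [17,318,0,0,0,0,35],
])

```text
clock: 20.75
tcp_pos: [0.6102, -0.3121, 0.1333]
orientation: [3.141, -0.005, -0.006]
contact_force: [0.6, -0.4, -2.0]
grip_width: 0.0432
gripper_force: 36.1
```

Emit:
step_arm([
  [0,3,0,0,0,0,35],
  [0,3,15,0,0,0,35],
  [0,3,40,0,0,0,35],
  [0,3,65,0,0,0,35],
  [0,3,85,0,0,0,35],
  [0,3,95,0,0,0,35],
  [0,3,95,0,0,0,35],
])

```text
clock: 21.45
tcp_pos: [0.6109, -0.3089, 0.0379]
orientation: [-3.139, -0.003, 0.007]
contact_force: [0.4, -0.3, -1.7]
grip_width: 0.0433
gripper_force: 36.2
```

Emit:
step_arm([
  [2,2,8,0,0,0,35],
  [2,2,15,0,0,0,35],
  [2,2,18,0,0,0,35],
  [2,2,18,0,0,0,35],
])

```text
clock: 21.85
tcp_pos: [0.6142, -0.3135, 0.0226]
orientation: [-3.141, 0.001, 0.001]
contact_force: [-0.6, 0.2, -1.4]
grip_width: 0.0436
gripper_force: 36.2
```

Run:
```python
from bench import r
import cv2,numpy as np
o=r.get_obs();print(o["tcp_pos"],o["orientation"])
a=r.grab_frame("wrist")["image"];b=r.grab_frame("scene")["image"][150:290,130:450]
a=cv2.resize(a,None,fx=.75,fy=.75)
b=cv2.resize(b,(480,210));cv2.imwrite("pics/w8.png",np.vstack([a,b])[...,::-1])
```

```text
[ 0.61423958 -0.31351324  0.02261311] [-3.14140658e+00  5.27628767e-04  7.34377067e-04]
```

View pics/w8.png

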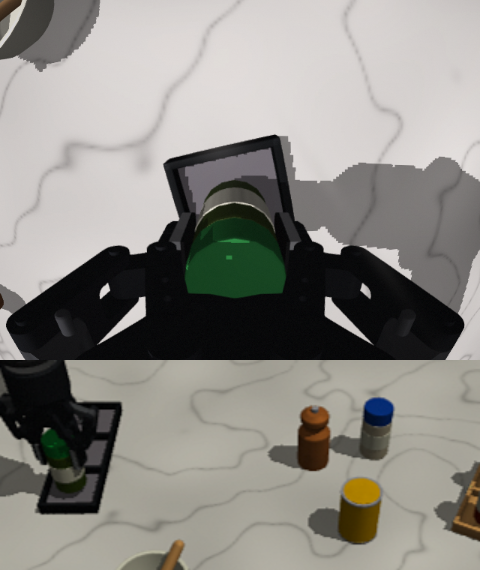

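Jar is inside the far black bay, seen centred within the bay walls. Lower.

Emit:
step_arm([
  [-1,-1.5,5,0,0,0,35],
  [-1,-1.5,9,0,0,0,35],
  [-1,-1.5,11,0,0,0,35],
  [-1,-1.5,12,0,0,0,35],
  [-1,-1.5,12.5,0,0,0,35],
  [-1,-1.5,12.5,0,0,0,35],
])

```text
clock: 22.55
tcp_pos: [0.6135, -0.3121, 0.0104]
orientation: [3.142, -0.0, 0.0]
contact_force: [0.5, -0.1, -1.6]
grip_width: 0.0432
gripper_force: 36.2
```

Emit:
step_arm([
  [0,0,0.5,0,0,0,35],
  [0,0,0.8,0,0,0,35],
  [0,0,0.8,0,0,0,35],
])

```text
clock: 22.85
tcp_pos: [0.6137, -0.3121, 0.0099]
orientation: [3.141, -0.0, 0.001]
contact_force: [-0.8, 0.2, 0.2]
grip_width: 0.0433
gripper_force: 36.3
```

Contact felt. Release and rise, then go to the tin at (597, 100).

Emit:
step_arm([
  [0,0,0.2,0,0,0,46],
  [0,0,0.2,0,0,0,52],
  [0,0,0.2,0,0,0,60],
  [0,0,0.2,0,0,0,62],
  [0,0,-15,0,0,0,62],
  [0,0,-50,0,0,0,62],
  [0,0,-90,0,0,0,62],
  [0,0,-100,0,0,0,62],
])

```text
clock: 23.65
tcp_pos: [0.6167, -0.3135, 0.1161]
orientation: [3.138, -0.001, 0.013]
contact_force: [0.6, -0.9, 0.9]
grip_width: 0.062
gripper_force: 0.0
```

Emit:
step_arm([
  [-1,-30,0,0,0,0,74],
  [-3,-75,0,0,0,0,74],
  [-5,-120,0,0,0,0,74],
  [-7,-165,0,0,0,0,74],
  [-9,-210,0,0,0,0,74],
  [-11,-255,0,0,0,0,74],
  [-13,-300,0,0,0,0,74],
  [-15,-345,0,0,0,0,74],
])

```text
clock: 24.45
tcp_pos: [0.5985, 0.0346, 0.1105]
orientation: [3.142, -0.001, 0.002]
contact_force: [-0.9, 0.3, -0.2]
grip_width: 0.074
gripper_force: 0.0
```

Emit:
step_arm([
  [-2,-40,0,0,0,0,74],
  [-2,-63,0,0,0,0,74],
  [-2,-67,0,0,0,0,74],
  [-2,-67,0,0,0,0,74],
  [-2,-67,0,0,0,0,74],
])

```text
clock: 24.95
tcp_pos: [0.5968, 0.0976, 0.1098]
orientation: [3.14, -0.004, 0.0]
contact_force: [-0.8, 0.1, 0.2]
grip_width: 0.074
gripper_force: 0.0
```

Emit:
step_arm([
  [0,-1.5,25,0,0,0,74],
  [0,-1.5,55,0,0,0,74],
  [0,-1.5,80,0,0,0,74],
  [0,-1.5,100,0,0,0,74],
  [0,-1.5,110,0,0,0,74],
  [0,-1.5,115,0,0,0,74],
  [0,-1.5,115,0,0,0,74],
])

```text
clock: 25.65
tcp_pos: [0.5968, 0.1005, -0.0054]
orientation: [3.141, -0.002, -0.0]
contact_force: [0.2, 0.3, 0.2]
grip_width: 0.0741
gripper_force: 0.0
```

Emit:
step_arm([
  [0,0,0,0,0,0,62],
  [0,0,0,0,0,0,45],
  [0,0,0,0,0,0,45],
  [0,0,0,0,0,0,45],
  [0,0,0,0,0,0,45],
  [0,0,0,0,0,0,45],
], grip_force=45)

```text
clock: 26.25
tcp_pos: [0.5977, 0.1014, -0.0041]
orientation: [-3.141, 0.001, -0.004]
contact_force: [-0.8, -1.7, 6.4]
grip_width: 0.0531
gripper_force: 47.5
```

Emit:
step_arm([
  [0,0,-5,0,0,0,45],
  [0,0,-15,0,0,0,45],
  [0,0,-40,0,0,0,45],
  [0,0,-75,0,0,0,45],
  [0,0,-110,0,0,0,45],
  [0,0,-135,0,0,0,45],
  [0,0,-140,0,0,0,45],
  [0,0,-140,0,0,0,45],
])

```text
clock: 27.05
tcp_pos: [0.5968, 0.1015, 0.1353]
orientation: [-3.141, 0.0, -0.002]
contact_force: [-0.4, -0.1, -2.5]
grip_width: 0.053
gripper_force: 47.8
```

Emit:
step_arm([
  [-3,20,0,0,0,0,45],
  [-8,60,0,0,0,0,45],
  [-14,105,0,0,0,0,45],
  [-20,150,0,0,0,0,45],
  [-26,195,0,0,0,0,45],
  [-32,240,0,0,0,0,45],
  [-38,285,0,0,0,0,45],
  [-44,330,0,0,0,0,45],
])

```text
clock: 27.85
tcp_pos: [0.5505, -0.2298, 0.1323]
orientation: [-3.14, 0.0, 0.006]
contact_force: [0.9, 0.4, -1.8]
grip_width: 0.0531
gripper_force: 47.9
```

Emit:
step_arm([
  [-6,40,0,0,0,0,45],
  [-11,75,0,0,0,0,45],
  [-13,95,0,0,0,0,45],
  [-14,100,0,0,0,0,45],
  [-14,100,20,0,0,0,45],
  [-14,100,45,0,0,0,45],
  [-14,100,60,0,0,0,45],
  [-14,100,60,0,0,0,45],
])

```text
clock: 28.65
tcp_pos: [0.5364, -0.326, 0.0712]
orientation: [-3.138, -0.002, 0.009]
contact_force: [-0.6, 0.3, -1.9]
grip_width: 0.0531
gripper_force: 47.9
```

Emit:
step_arm([
  [1.5,1,15,0,0,0,45],
  [1.5,1,32,0,0,0,45],
  [1.5,1,45,0,0,0,45],
  [1.5,1,53,0,0,0,45],
  [1.5,1,56,0,0,0,45],
  [1.5,1,56,0,0,0,45],
  [1.5,1,56,0,0,0,45],
])

```text
clock: 29.35
tcp_pos: [0.5405, -0.3299, 0.0192]
orientation: [3.141, -0.001, 0.002]
contact_force: [1.4, -1.0, -2.2]
grip_width: 0.0528
gripper_force: 47.9
```

Run:
```python
from bench import r
import cv2,numpy as np
o=r.get_obs();print(o["tcp_pos"],o["orientation"])
a=r.grab_frame("wrist")["image"];b=r.grab_frame("scene")["image"][150:290,130:450]
a=cv2.resize(a,None,fx=.75,fy=.75)
b=cv2.resize(b,(480,210));cv2.imwrite("pics/w9.png",np.vstack([a,b])[...,::-1])
```

```text
[ 0.54048053 -0.32985239  0.01922523] [ 3.14109728e+00 -5.89581587e-04  1.57807077e-03]
```

View pics/w9.png

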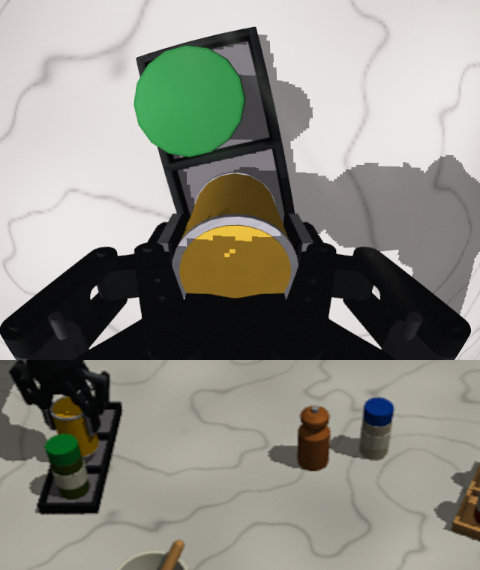

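Tin over the middle bay, green jar standing in the far bay. Lower about 17 mm.

Emit:
step_arm([
  [-1,-1,6,0,0,0,45],
  [-1,-1,11,0,0,0,45],
  [-1,-1,14,0,0,0,45],
  [-1,-1,15.5,0,0,0,45],
  [-1,-1,16.5,0,0,0,45],
  [-1,-1,17,0,0,0,45],
  [-1,-1,17,0,0,0,45],
])

```text
clock: 30.15
tcp_pos: [0.5388, -0.3284, 0.002]
orientation: [-3.141, 0.0, 0.001]
contact_force: [-3.0, 2.2, 3.0]
grip_width: 0.0529
gripper_force: 48.1
```

Emit:
step_arm([
  [0,0,0,0,0,0,55],
  [0,0,0,0,0,0,60],
  [0,0,0,0,0,0,68],
  [0,0,0,0,0,0,70],
  [0,0,-15,0,0,0,70],
  [0,0,-50,0,0,0,70],
  [0,0,-90,0,0,0,70],
  [0,0,-110,0,0,0,70],
])

```text
clock: 30.95
tcp_pos: [0.5409, -0.3296, 0.1164]
orientation: [3.139, -0.001, 0.008]
contact_force: [0.5, -1.1, 0.6]
grip_width: 0.0699
gripper_force: 0.0
```

Emit:
step_arm([
  [-6,-30,0,0,0,0,70],
  [-15,-75,0,0,0,0,70],
  [-24,-120,0,0,0,0,70],
  [-33,-165,0,0,0,0,70],
  [-42,-210,0,0,0,0,70],
  [-51,-255,0,0,0,0,70],
  [-60,-300,0,0,0,0,70],
  [-68,-338,0,0,0,0,70],
])

```text
clock: 31.75
tcp_pos: [0.4709, 0.0118, 0.1129]
orientation: [-3.141, -0.002, -0.003]
contact_force: [1.3, 0.2, 0.5]
grip_width: 0.07
gripper_force: 0.0
```

Emit:
step_arm([
  [0,-2,0,0,0,0,70],
  [0,-2,0,0,0,0,70],
  [0,-2,0,0,0,0,70],
])

```text
clock: 32.05
tcp_pos: [0.4716, 0.0101, 0.1122]
orientation: [3.141, -0.003, 0.002]
contact_force: [0.3, -0.6, -1.1]
grip_width: 0.0696
gripper_force: 0.0
```

Emit:
step_arm([
  [0,-3,0,0,0,0,70],
  [0,-3,30,0,0,0,70],
  [0,-3,55,0,0,0,70],
  [0,-3,75,0,0,0,70],
  [0,-3,90,0,0,0,70],
  [0,-3,100,0,0,0,70],
  [0,-3,105,0,0,0,70],
  [0,-3,105,0,0,0,70],
])

```text
clock: 32.85
tcp_pos: [0.471, 0.014, 0.0063]
orientation: [3.141, -0.002, -0.001]
contact_force: [0.2, 0.4, 0.3]
grip_width: 0.07
gripper_force: 0.0
```

Emit:
step_arm([
  [0,0,4,0,0,0,70],
  [0,0,8,0,0,0,70],
  [0,0,8,0,0,0,58],
  [0,0,8,0,0,0,40],
  [0,0,8,0,0,0,40],
  [0,0,8,0,0,0,40],
  [0,0,8,0,0,0,40],
  [0,0,8,0,0,0,40],
], grip_force=40)

```text
clock: 33.65
tcp_pos: [0.4712, 0.0143, -0.0009]
orientation: [3.141, -0.001, 0.001]
contact_force: [-1.4, -0.4, 5.2]
grip_width: 0.0462
gripper_force: 40.9
```

Emit:
step_arm([
  [0,0,-5,0,0,0,40],
  [0,0,-15,0,0,0,40],
  [0,0,-35,0,0,0,40],
  [0,0,-65,0,0,0,40],
  [0,0,-100,0,0,0,40],
  [0,0,-125,0,0,0,40],
  [0,0,-135,0,0,0,40],
  [0,0,-135,0,0,0,40],
])

```text
clock: 34.45
tcp_pos: [0.4719, 0.0145, 0.1349]
orientation: [-3.141, 0.001, -0.005]
contact_force: [0.5, 0.5, -2.7]
grip_width: 0.0468
gripper_force: 41.7
```

Emit:
step_arm([
  [0,15,0,0,0,0,40],
  [-1,50,0,0,0,0,40],
  [-2,92,0,0,0,0,40],
  [-3,134,0,0,0,0,40],
  [-4,176,0,0,0,0,40],
  [-5,218,0,0,0,0,40],
  [-5,260,0,0,0,0,40],
  [-6,302,0,0,0,0,40],
])

```text
clock: 35.25
tcp_pos: [0.4637, -0.2886, 0.1316]
orientation: [-3.14, -0.0, 0.005]
contact_force: [1.6, 0.1, -2.2]
grip_width: 0.0466
gripper_force: 41.7
```

Emit:
step_arm([
  [0,30,0,0,0,0,40],
  [0,50,0,0,0,0,40],
  [0,57,0,0,0,0,40],
  [0,57,15,0,0,0,40],
  [0,57,40,0,0,0,40],
  [0,57,60,0,0,0,40],
  [0,57,70,0,0,0,40],
  [0,57,70,0,0,0,40],
])

```text
clock: 36.05
tcp_pos: [0.4638, -0.3427, 0.0615]
orientation: [-3.139, -0.002, 0.006]
contact_force: [-0.5, 0.3, -1.9]
grip_width: 0.0469
gripper_force: 41.7
```

Emit:
step_arm([
  [1,2,12,0,0,0,40],
  [1,2,26,0,0,0,40],
  [1,2,36,0,0,0,40],
  [1,2,42,0,0,0,40],
  [1,2,42,0,0,0,40],
  [1,2,42,0,0,0,40],
])

```text
clock: 36.65
tcp_pos: [0.4661, -0.3466, 0.0217]
orientation: [3.142, -0.0, 0.0]
contact_force: [0.7, -0.2, -2.1]
grip_width: 0.0467
gripper_force: 41.7
```

Run:
```python
from bench import r
import cv2,numpy as np
o=r.get_obs();print(o["tcp_pos"],o["orientation"])
a=r.grab_frame("wrist")["image"];b=r.grab_frame("scene")["image"][150:290,130:450]
a=cv2.resize(a,None,fx=.75,fy=.75)
b=cv2.resize(b,(480,210));cv2.imwrite("pics/w10.png",np.vstack([a,b])[...,::-1])
```

```text
[ 0.46608986 -0.34662637  0.02165298] [ 3.14153082e+00 -4.59854956e-04  1.56922592e-04]
```

View pics/w10.png

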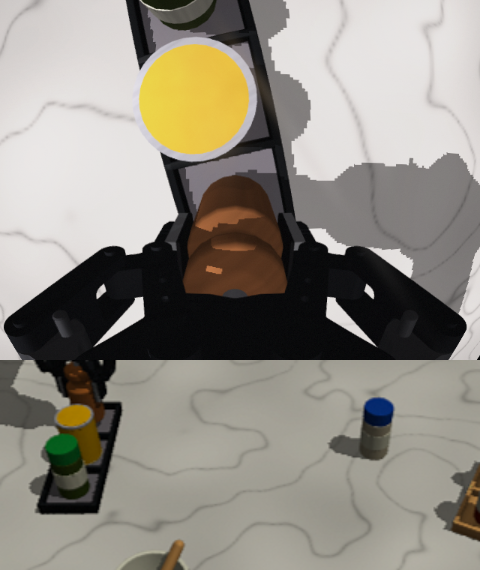

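Mill is within the near bay; tin and green jar upright in theirs. Lower to about z = 5.5 mm.

Emit:
step_arm([
  [-0.5,-0.5,7,0,0,0,40],
  [-0.5,-0.5,11,0,0,0,40],
  [-0.5,-0.5,13,0,0,0,40],
  [-0.5,-0.5,14.5,0,0,0,40],
  [-0.5,-0.5,15.5,0,0,0,40],
  [-0.5,-0.5,16,0,0,0,40],
  [-0.5,-0.5,16,0,0,0,40],
])

```text
clock: 37.45
tcp_pos: [0.4655, -0.3461, 0.0056]
orientation: [3.142, -0.0, 0.0]
contact_force: [0.3, -0.9, -2.2]
grip_width: 0.0467
gripper_force: 41.8
```

Emit:
step_arm([
  [0,0,0.4,0,0,0,40],
  [0,0,0.8,0,0,0,40],
  [0,0,0.8,0,0,0,40],
])

```text
clock: 37.75
tcp_pos: [0.4657, -0.3461, 0.0052]
orientation: [3.141, -0.0, 0.001]
contact_force: [-0.7, -0.4, 1.4]
grip_width: 0.0468
gripper_force: 42.0
```

Contact. Release, rise and move clear.

Emit:
step_arm([
  [0,0,0.2,0,0,0,49],
  [0,0,0.2,0,0,0,54],
  [0,0,0.2,0,0,0,62],
  [0,0,0.2,0,0,0,66],
  [0,0,-15,0,0,0,66],
  [0,0,-50,0,0,0,66],
  [0,0,-90,0,0,0,66],
  [0,0,-130,0,0,0,66],
])

```text
clock: 38.55
tcp_pos: [0.4653, -0.346, 0.1372]
orientation: [3.141, -0.0, 0.0]
contact_force: [0.4, -0.4, 0.3]
grip_width: 0.0661
gripper_force: 0.0
```

Emit:
step_arm([
  [-5,30,0,0,0,0,66],
  [-15,70,0,0,0,0,66],
  [-25,110,0,0,0,0,66],
  [-35,150,0,0,0,0,66],
  [-45,190,0,0,0,0,66],
  [-50,210,0,0,0,0,66],
  [-50,210,0,0,0,0,66],
])

```text
clock: 39.25
tcp_pos: [0.4125, -0.5602, 0.1358]
orientation: [3.139, -0.009, -0.001]
contact_force: [-0.9, 0.3, 1.4]
grip_width: 0.0662
gripper_force: 0.0
```

Run:
```python
from bench import r
import cv2,numpy as np
o=r.get_obs();print(o["tcp_pos"],o["contact_force"])
a=r.grab_frame("top")["image"][80:360,130:550];b=r.grab_frame("scene")["image"][150:370,130:530]
cv2.imwrite("pics/end.png",np.vstack([cv2.resize(a,(480,320)),cv2.resize(b,(480,264))])[...,::-1])
```

```text
[ 0.41249058 -0.56024926  0.13583552] [-0.92695257  0.30803355  1.40769182]
```

View pics/end.png

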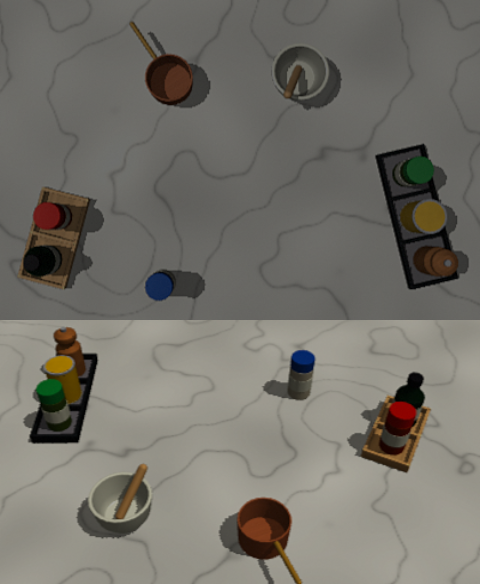

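All five stand upright in separate bays: red (50,215) and bottle (42,260) in oak; green (415,170), tin (428,215) and mill (438,262) in black. The blue jar, mortar and cup are unmoved.

```bash
python3 -c "
from bench import r
print(r.hand_in())"
```

```text
the job is handed in; nothing more can be done
None
```

Both kits are made up and the job is handed in at about 39 s: all five items stand upright in their own bays of the right trays, and the blue-capped jar, mortar and copper cup look unmoved in the final pictures; the first grip on the bottle closed above its shoulder without moving it, because the fingertips sit about 40 mm higher than the reported tool position.

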